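Pry the spring clip off the mixer spindle

ROBOT

A 6-joint arm with a two-finger parallel gripper is mounted at the origin on the work surface. World frame = base frame: x ahead of the robot, y to its left, z up, the work surface at z = 0. Lengths are in m, angles in degrees, forces in N, time in s.
With the tool pointing down it reaches from about 0.35 to 0.975 m from the base axis. Payload 7.1 kg.
Tool frame: the origin (TCP) lies on the centre line of the jaws, within the pads' length; the fingertips stand 14 mm ahead of it and the grasp point (between the pads) lies 5 mm behind it; z points along the fingers, y is the line along which they close (so a half turn about z gives the same grasp; the last joint's range is limited). The gripper opens to 88 mm and grips with 3 to 60 N. Pads are 20 mm wide; open, the fingers measure 115 mm over their backs; the gripper's body (75 mm by 178 mm) begins 61 mm behind the grasp point.
Start: joints at [71.104, 24.242, 93.386, -0, 62.372, -1.089], TCP at [0.191, 0.595, 0.237] pointing down, gripper open.
Joint ranges: [-172.04, 172.04], [-51.8, 120.97], [4.93, 147.93], [-75.15, 255.16], [6.16, 154.13], [-145.62, 145.62]. Speed limits (degrees/s): [136.94, 136.94, 172.46, 180, 180, 180].

INTERFACE

Orientations are given as [roll, pitch, yaw] about the fixed x, y, z axes, in that order (R = Rz(yaw) Ry(pitch) Rx(roll)).
In Python, from bench import state, read_camera, job_done gives the robot as it stands.
- The arm moves only by the tool arm_command, never from a script. Its argument "commands" is text: rows parted by semicolons, each of 4 numbers parted by spaces: the shift along the tool's x, y, z in mm, then the turn about the tool's z in rad. In form: tx ty tz turn; .... A call has 1 to 8 rows; each row shifts and turns the commanded pose from where the row before left it, along the tool's axes as they then stand; what a row does not reach is not made up. A row lasts 1/8 s, in which the tool goes at most 62.5 mm and 10.7 degrees, less where a joint would pass 70% of its speed; a pose out of reach is approached as far as the arm can. A call is refused whole if a number of a shift passes 62.5 or a number of a turn 0.188, either way. A call with a gripper value outside its range is refused whole. "claw" is the finger opening in mm, from 0 to 87.8, set as the call begins (left out, the last holds). The fingers move at their own pace and stop on an object; "squeeze" is the grip in N (left out, the last holds). Time passes only in rows, so rows that do not move let the fingers close. It gives the time, the measured TCP pose, the force, the opening and the grip force at its end, in the units of the state.
- state(): the state, without advancing time (a new reading comes with each control period).
- read_camera(name): name is "side" or "top" or "wrist"; returns a dict with "color" (420x560x3 uint8, blue, green, red), "z_map" (420x560 float32, m along the optical axis (not along the pixel's ray), 0 where there is no reading), "vertical_fov" (degrees; the focal length in pixels is half the picture's height over the tangent of half this angle, whatever the lens; pixels are square), "cx", "cy" (the principal point, pixels), "rvec" (rotation vector, rad) and "tvec" (3), from world to camera coordinates, as OpenCV has them; the wrist camera has in their place "tool_from_camera" (4x4, takes a point from camera to tool coordinates, whose origin is the TCP and whose axes are the flange's). Camera axes: x right, y down, z forward; pixel columns grow to the right and rows downward; lengths in m; the calibration is good to about 2 mm. A picture is of the moment at which its call begins: read the wrist's pose just before it.
- job_done(): hands the job in; it is judged then, once.
The state is a dict: "time": time; "joint_positions": joint angles; "qvel": joint speeds; "joint_efforts": joint torques, N m; "tcp_pos": TCP position; "orientation": TCP orientation; "wrist_force": force on the tool from outside, world axes, zero at the start; "wrist_torque": the same for the moment, N m; "opening": finger opening in m; "grip_force": force on a finger pad.
Only numpy, scipy, OpenCV 4.12 (cv2) and the standard library are available. Lean on these libraries where they do the work, as an engineer would, in place of code of your own. Each camera call takes 0.05 s, during which the arm holds its last target. There are 200 camera calls.

TASK

The pan of the bench mixer has to come off for cleaning. Take the red-handled hooked pick from its rest and use its tip, not your fingers, to pry the spring clip gently out of the groove in the mixer's spindle, feeling your way so that you never lean hard on the pan, spindle or clip. Leave the clip lying loose and flat in the pan, clear of the spindle, lay the pick back in its rest as it lay, and leave the glassware and the jar alone.

Things in the scene. Friction and masses are not known exactly. Their poses are not given: they have to be found in the camera images.
- mixer: Fixed white bench mixer, housing 160 x 170 mm, its top 58 mm above its underside. On it sits a round aluminium pan, 128 mm outer diameter, wall 3 mm thick; pan floor 78 mm and pan rim 86 mm above the table. A steel spindle stands upright in the middle of the pan. Origin: centre of the underside, on the spindle axis; z up, x away from the knob.
- spindle (a point): The point on the spindle axis at the height of the pan floor. The spindle has a groove right above the pan floor: a neck 16 mm in diameter and 6 mm tall; above it a head 20 mm in diameter from 6 to 30 mm above the pan floor. Rigid.
- clip: Yellow spring clip, 31 x 26 x 4 mm, 20 g, on the pan floor around the spindle's neck. Origin: underside, on the spindle axis while seated; z up, +x out of its open mouth. Sprung jaws either side (x -5 to +9 mm) grip the neck. Dragged along its own -x (away from the spindle) by its back bar it resists with about 8 N over the first 4 to 6 mm, then snaps off; it is clear once it has moved 14 mm.
- clip_window (a point): Centre, at the clip's top face, of the clip's window at x = -12.8 mm in the clip's frame: open from above down to the pan floor, between the spindle head (x = -10 mm) and the inner edge of the straight back bar (x = -15.6 mm, bar 5.4 mm wide, across y). It is 5.6 mm wide along x and 16 mm long along y; the pick's pin is 4 mm thick.
- pick: Hooked pick, 85 g. Red handle 100 mm long (x), 16 mm wide (y), 20 mm tall (z). Origin: centre of the handle's underside; +x to the hook end, z up. It lies level in its rest; grip it across y at the middle of the handle. Its telescopic steel shank ends in a 4 mm round pin, flat-ended, that turns straight down to z = -32 mm.
- pick_front (a point): Middle of the handle's front face (x = 50, z = 10 mm in the pick's frame), where the 6 mm thick telescopic shank comes out, running on along +x. The shank is drawn out by an unknown amount: the downturned pin stands anywhere from 48 to 78 mm ahead of this point (x = 98 to 128 mm in the pick's frame). It is stiff: below 40 N it stays as it is set, so the length has to be seen or felt.
- rest: Fixed grey rest for the pick: base 100 x 70 x 8 mm with two forked posts, 10 mm thick, at x = -36 and +36 mm. The fork floors are 62 mm above the table, the prongs stand 12 mm higher, and the slot between them is 26 mm wide. Origin: centre of the underside; x along the pick. The pick lies in both forks with its origin 62 mm above the rest's origin and its +x along the rest's +x.
- beaker: Loose glass beaker, 72 mm in diameter, 90 mm tall; origin at the centre of its underside. Leave alone.
- reagent: Loose amber reagent bottle, 52 mm in diameter, 120 mm tall; origin at the centre of its underside. Leave alone.
- jar: Loose white jar, 56 mm in diameter, 60 mm tall; origin at the centre of its underside. Leave alone.
Things that resemble listed ones, but are neither listed nor needed, are in the scene too. There is more than one size of the pick; the one meant has the size given above.

How it is judged (in metres and radians):
On the way, in this order (a step that is already met when the one before it is completed fails the run):
1. the pick is lifted clear of its rest (z of pick in the frame of rest above 0.085 m and contact force between pick and rest below 0.1 N), for 0.2 s.
2. the clip is out of the groove, clear of the spindle, in the pan (horizontal distance between clip and spindle between 0.014 and 0.06 m and z of clip in the frame of mixer between 0.072 and 0.084 m), for 0.2 s.
At the end, for the whole second after the job is handed in: The clip lies flat (tilt under 0.25 rad) and still on the pan floor (within 6 mm), its origin 14 to 60 mm from the spindle axis; the released pick lies still in its rest, origin within 14 mm along, 8 mm across, 4 mm in height of its place, hook the same way round, tilt under 0.12 rad (all of step 2 and angle between clip's own z axis and vertical below 0.25 rad and linear speed of each of clip, pick below 0.02 m/s and z of pick in the frame of rest between 0.058 and 0.066 m and x of pick in the frame of rest between -0.014 and 0.014 m and y of pick in the frame of rest between -0.008 and 0.008 m and x of pick_front in the frame of rest above 0.03 m and angle between pick's own z axis and vertical below 0.12 rad and contact force between the fingers and pick below 0.1 N); the robot touches nothing.
It fails at once if the fingers or the arm touch the clip (contact force between any of the fingers, the arm and clip above 0.5 N).
It fails at once if the pick presses on the mixer (pan, spindle) with more than 15 N (contact force between pick and mixer above 15 N).
It fails at once if the pick presses on the clip with more than 20 N (contact force between pick and clip above 20 N).
It fails at once if the fingers or arm press on the mixer with more than 15 N (contact force between any of the fingers, the arm and mixer above 15 N).
It fails at once if the glassware or jar is moved by more than 20 mm (distance of any of beaker, reagent, jar from where it was at the start of the episode above 0.02 m).
It also fails if it takes over 64 s, if anything falls off the work surface, if the arm or the gripper's body presses on something with over 40 N, if the wrist force passes 120 N, or if a joint passes its speed limit or range.

## Working session

There is one attempt and no reset: what is moved stays moved. The work goes in short steps, Python scripts to look and compute and a tool call to move; the robot and the scene stay as the last step left them, time stands still between calls to the robot, and variables do not carry over. Pictures are saved under pics/ and viewed, at most 10 in all, crops included, and the job is handed in when it is done.

Besides the shell and the picture viewer there is one more tool, called after "Emit:" in YAML: its name, and indented under it one key for each argument. arm_command: Moves the arm, as the interface text tells. Its arguments: {"type":"object","properties":{"commands":{"type":"string"},"claw":{"type":"number"},"squeeze":{"type":"number"}},"required":["commands"]}

```bash
mkdir -p pics; ls; cat > h.py <<'E'
import numpy as np, cv2
from bench import state, read_camera, job_done
from scipy.spatial.transform import Rotation as R
def cam(name):
    s=state(); c=read_camera(name); h=c["color"].shape[0]
    f=h/2/np.tan(np.radians(c["vertical_fov"])/2)
    if "rvec" in c:
        Rc=cv2.Rodrigues(np.array(c["rvec"],float))[0]; t=np.array(c["tvec"],float).ravel()
        Rw,o=Rc.T,-Rc.T@t
    else:
        T=np.array(c["tool_from_camera"]); Rt=R.from_euler("xyz",s["orientation"],degrees=True).as_matrix()
        Rw=Rt@T[:3,:3]; o=Rt@T[:3,3]+np.array(s["tcp_pos"])
    return dict(img=c["color"],z=c["z_map"],f=f,cx=c["cx"],cy=c["cy"],Rw=Rw,o=o)
def ray(c,u,v): return c["Rw"]@np.array([(u-c["cx"])/c["f"],(v-c["cy"])/c["f"],1])
def plane(c,u,v,h):
    d=ray(c,u,v); return c["o"]+d*(h-c["o"][2])/d[2]
def depth(c,u,v): return c["o"]+ray(c,u,v)*c["z"][int(v),int(u)]
def cloud(c):
    v,u=np.mgrid[:c["img"].shape[0],:c["img"].shape[1]]
    p=np.stack([(u-c["cx"])/c["f"],(v-c["cy"])/c["f"],np.ones(u.shape)],-1)*c["z"][...,None]
    return p@c["Rw"].T+c["o"]
def proj(c,p):
    q=c["Rw"].T@(np.array(p)-c["o"]); return q[0]/q[2]*c["f"]+c["cx"],q[1]/q[2]*c["f"]+c["cy"]
E
python3 - <<'E'
from h import *
import pickle
d={n:cam(n) for n in("top","side","wrist")}
pickle.dump(d,open("c0.pkl","wb"))
for n in("top","side","wrist"): cv2.imwrite(f"pics/{n}0.png",d[n]["img"]); print(n,d[n]["o"],d[n]["f"])
print(state())
E
```

```text
pics
top [0.40508809 0.07097628 1.113034  ] 415.1686398740739
side [-0.0741759  -0.7002296   0.65320043] 391.40113696307486
wrist [0.11450975 0.61967676 0.38435235] 353.10830874760853
{'time': 0.15, 'joint_positions': array([ 7.11054194e+01,  2.42758758e+01,  9.34180387e+01, -1.90743337e-03,
        6.23700121e+01, -1.08957372e+00]), 'qvel': array([ 0.02778366, -0.04351281, -0.1471158 ,  0.07966132, -0.02830919,
        0.05867658]), 'joint_efforts': array([-4.26618681e-04, -5.44982600e+01, -2.73919040e+01,  6.43841992e-02,
        2.05126719e-02, -1.08805159e-04]), 'tcp_pos': array([0.19098361, 0.59471067, 0.23608675]), 'orientation': array([-1.79936053e+02,  4.73022522e-04,  1.62195879e+02]), 'wrist_force': array([ 0.98266378, -0.46958973,  0.26016277]), 'wrist_torque': array([-0.02764486,  0.02889038,  0.006519  ]), 'grip_force': 0.0, 'opening': 0.0877331938033759}
```

View pics/top0.png

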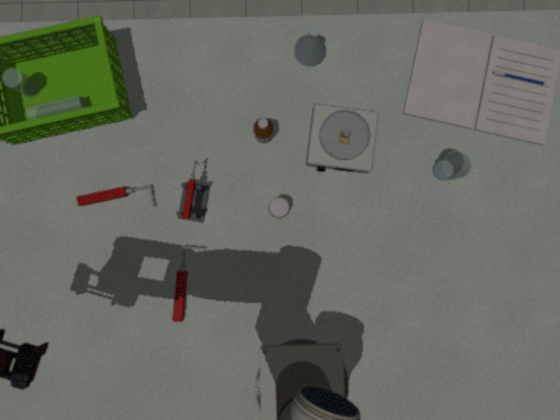

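View pics/side0.png

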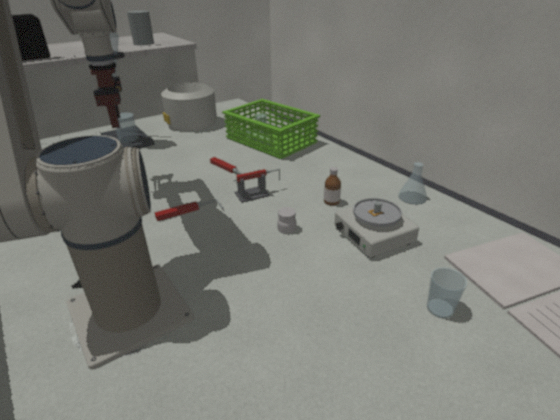

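Top view: three red-handled picks, at (103,196) lying, (180,296) lying and (190,198) in a grey rest. The one in the rest fits the description; the mixer's spindle is at (345,133). I'll measure these and confirm in an enlarged crop.

```bash
python3 - <<'E'
from h import *
import pickle
d=pickle.load(open("c0.pkl","rb")); c=d["top"]; P=cloud(c); img=c["img"]
hsv=cv2.cvtColor(img,cv2.COLOR_BGR2HSV)
red=((hsv[...,0]<8)|(hsv[...,0]>172))&(hsv[...,1]>150)&(hsv[...,2]>70)
n,l,s,ce=cv2.connectedComponentsWithStats(red.astype(np.uint8))
for i in range(1,n):
    if s[i,4]<60: continue
    m=l==i; z=np.median(P[m][:,2]); ys,xs=np.nonzero(m)
    q=np.array([plane(c,u,v,z)[:2] for u,v in zip(xs,ys)]).astype(np.float32)
    print("red",ce[i],s[i,4],"z",z,np.percentile(P[m][:,2],[10,90]),cv2.minAreaRect(q))
# mixer
zz=P[...,2]; 
box=np.zeros(zz.shape,bool); box[95:180,300:385]=1
for lo,hi,nm in((.05,.065,"hous"),(.074,.082,"floor"),(.083,.09,"rim"),(.098,.115,"head")):
    m=box&(zz>lo)&(zz<hi); q=P[m][:,:2].astype(np.float32)
    if len(q)>3: print(nm,len(q),cv2.minAreaRect(q),cv2.minEnclosingCircle(q))
yel=box&(hsv[...,0]>8)&(hsv[...,0]<35)&(hsv[...,1]>90); print("yel",yel.sum(),P[yel].mean(0))
a=cv2.resize(img[145:230,150:235],(400,400),interpolation=cv2.INTER_CUBIC); b=cv2.resize(img[95:180,300:385],(400,400),interpolation=cv2.INTER_CUBIC)
w=cv2.convertScaleAbs(np.hstack([a,b]),alpha=1.6); cv2.imwrite("pics/crop1.png",w)
E
```

```text
red [187.71367521 199.17948718] 234 z 0.08114859115259965 [0.07884109 0.08374153] ((0.4918662905693054, 0.2734184265136719), (0.015333445742726326, 0.09702860563993454), 79.61053466796875)
red [101.31712963 195.93981481] 432 z 0.020065652842251813 [0.01738974 0.02263272] ((0.5101897120475769, 0.513194739818573), (0.024246379733085632, 0.12673041224479675), 10.602282524108887)
red [178.17961165 308.89320388] 206 z 0.02004313345141051 [0.01778207 0.02269095] ((0.21390101313591003, 0.31351977586746216), (0.02302396297454834, 0.06238238513469696), 84.64252471923828)
hous 1945 ((0.6449999213218689, -0.122791588306427), (0.1701785773038864, 0.1601782739162445), 81.33363342285156) ((0.6442563533782959, -0.12179872393608093), 0.11354935169219971)
floor 1666 ((0.6441532373428345, -0.12291073799133301), (0.12097670137882233, 0.12468292564153671), 60.541744232177734) ((0.6443881392478943, -0.12213611602783203), 0.06340128183364868)
rim 196 ((0.6451411843299866, -0.12227848172187805), (0.12421518564224243, 0.1278294175863266), 86.72830200195312) ((0.6449844837188721, -0.12320613861083984), 0.06466535478830338)
head 53 ((0.6452410817146301, -0.12269469350576401), (0.017688419669866562, 0.01719038560986519), 53.1152458190918) ((0.6455261707305908, -0.12296644598245621), 0.009996229782700539)
yel 49 [ 0.6298611  -0.11519635  0.10261203]
```

View pics/crop1.png

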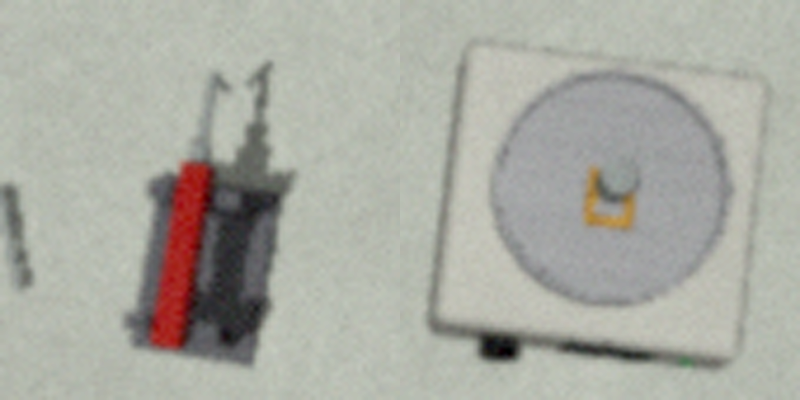

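The crop shows the pick in the rest: handle 97 x 15 mm with its top at 0.081 m, which matches 100 x 16 mm on forks at 62 mm. The other two are about 127 x 24 mm, so too big, and lie on the table. The clip's back bar faces the robot, towards -x. I'll go above the pick with the camera on its hook side.

```bash
cat >> h.py <<'E'
def plan(x,y,z,yaw,n,start=None):
    """rows (tool mm, rad) from the present (or given) pose to a downward target"""
    if start is None:
        s=state(); p=np.array(s["tcp_pos"]); a=np.radians(s["orientation"][2])
    else: p=np.array(start[:3],float); a=np.radians(start[3])
    b=np.radians(yaw); dt=(a-b+np.pi)%(2*np.pi)-np.pi
    rows=[]; tr=round(dt/n,3); tgt=np.array([x,y,z])
    for i in range(n):
        d=(tgt-p)/(n-i)*1000
        t=np.round([d[0]*np.cos(a)+d[1]*np.sin(a), d[0]*np.sin(a)-d[1]*np.cos(a), -d[2]],1)
        p=p+np.array([t[0]*np.cos(a)+t[1]*np.sin(a), t[0]*np.sin(a)-t[1]*np.cos(a), -t[2]])/1000
        a-=tr; rows.append(f"{t[0]:g} {t[1]:g} {t[2]:g} {tr:g}")
    for i in range(0,n,8): print("; ".join(rows[i:i+8]))
    print("end",p.round(4),np.degrees(a).round(2))
E
python3 - <<'E'
from h import *
print(np.round(read_camera("wrist")["tool_from_camera"],3))
plan(.492,.273,.2,-10.4,16)
E
```

```text
[[-0.    -0.956 -0.294  0.08 ]
 [ 1.    -0.    -0.     0.   ]
 [ 0.    -0.294  0.956 -0.148]
 [ 0.     0.     0.     1.   ]]
-24.1 -13.4 2.3 0.188; -26.1 -8.7 2.3 0.188; -27.3 -3.6 2.3 0.188; -27.5 1.5 2.3 0.188; -26.7 6.7 2.3 0.188; -25 11.5 2.2 0.188; -22.4 16 2.3 0.188; -19 19.9 2.2 0.188
-15 23.1 2.3 0.188; -10.4 25.5 2.2 0.188; -5.4 27 2.3 0.188; -0.3 27.5 2.2 0.188; 4.9 27.1 2.3 0.188; 9.8 25.8 2.2 0.188; 14.5 23.4 2.3 0.188; 18.6 20.3 2.2 0.188
end [0.492 0.273 0.2  ] -10.15
```

Emit:
arm_command:
  commands: "-24 -13 2 0.188; -26 -9 2 0.188; -27 -4 2 0.188; -27 1 2 0.188; -27 7 2 0.188; -25 11 2 0.188; -22 16 2 0.188; -19 20 2 0.188"
  claw: 60

```text
time: 1.2
tcp_pos: [0.3409, 0.434, 0.2205]
orientation: [-180.0, 0.0, 75.9]
wrist_force: [0.4, -0.1, -0.0]
opening: 0.0599
grip_force: 0.0
```

Emit:
arm_command:
  commands: "-15 23 2 0.188; -10 25 2 0.188; -5 27 2 0.188; 0 27 2 0.188; 5 27 2 0.188; 10 26 2 0.188; 14 23 2 0.188; 18 20 2 0.188"

```text
time: 2.2
tcp_pos: [0.4912, 0.2761, 0.2045]
orientation: [180.0, 0.0, -10.1]
wrist_force: [0.6, 1.4, -0.5]
opening: 0.06
grip_force: 0.0
```

Emit:
arm_command:
  commands: "0 0 0 0; 0 0 0 0"

```text
time: 2.45
tcp_pos: [0.4903, 0.277, 0.2045]
orientation: [180.0, 0.0, -9.5]
wrist_force: [-0.4, 0.4, -0.4]
opening: 0.0599
grip_force: 0.0
```

```bash
python3 - <<'E'
from h import *
import pickle
c=cam("wrist"); pickle.dump(c,open("c1.pkl","wb")); img=c["img"]; P=cloud(c)
hsv=cv2.cvtColor(img,cv2.COLOR_BGR2HSV)
red=((hsv[...,0]<8)|(hsv[...,0]>172))&(hsv[...,1]>150)&(hsv[...,2]>60)
n,l,s,ce=cv2.connectedComponentsWithStats(red.astype(np.uint8))
for i in range(1,n):
    if s[i,4]<300: continue
    m=(l==i)&(P[...,2]>.079)&(P[...,2]<.086); 
    if m.sum()<300: print(ce[i]);continue
    print(ce[i],s[i],np.median(P[m],0)); ys,xs=np.nonzero(m)
    q=np.array([plane(c,u,v,.082)[:2] for u,v in zip(xs,ys)]).astype(np.float32); print(cv2.minAreaRect(q))
s=state();print(s["time"],s["tcp_pos"],s["orientation"],s["joint_positions"],s["opening"])
cv2.imwrite("pics/w1.png",cv2.convertScaleAbs(img,alpha=1.5))
E
```

```text
[286.06746862 207.28870293] [ 276  143   21  118 1912] [0.49083709 0.27511312 0.08223501]
((0.49391070008277893, 0.27467525005340576), (0.015429486520588398, 0.09701069444417953), 79.63886260986328)
[ 49.7649388  205.02519798]
[288.28811659 397.9293722 ]
2.5 [0.49012482 0.27726055 0.20463129] [ 1.79999678e+02  2.24605342e-02 -9.54067053e+00] [2.82785762e+01 2.13912105e+01 1.02773667e+02 1.63335486e-02
 5.58530635e+01 1.27810076e+02] 0.05970988029890832
```

View pics/w1.png

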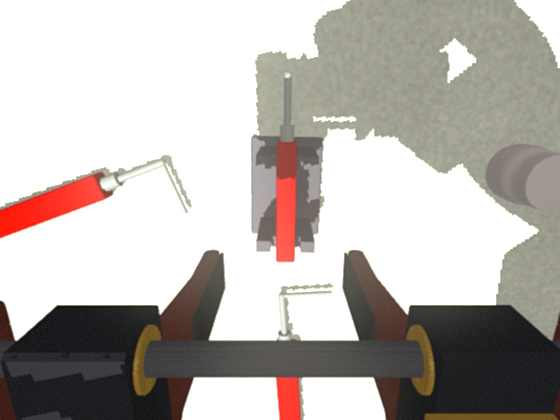

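The wrist view shows the meant pick in the rest: handle (286,207), shank top ending at (288,76), handle front at (287,140). The other two are below and left. Descending to grasp.

```bash
python3 - <<'E'
from h import *
import pickle
c=pickle.load(open("c1.pkl","rb"))
u=np.array([np.cos(np.radians(-10.4)),np.sin(np.radians(-10.4))])
o=np.array([.493,.274])
for v in range(66,86,3): print(v,(plane(c,288,v,.075)[:2]-o)@u, c["img"][v,286:291].mean(1).astype(int), depth(c,288,v).round(3))
print((plane(c,287,138,.082)[:2]-o)@u)
plan(.493,.274,.067,-10.4,6)
E
```

```text
66 0.10401622094407449 [111 112 111 111 112] [0.602 0.254 0.001]
69 0.10197550730533031 [108 108 108 111 113] [ 0.6    0.254 -0.   ]
72 0.09992529071969476 [118 121 120 112 104] [0.591 0.257 0.074]
75 0.09786550465400633 [154 161 161 147 127] [0.589 0.257 0.075]
78 0.09579608195255737 [101 103 102  91  89] [0.587 0.257 0.075]
81 0.09371695482979596 [91 93 93 93 89] [0.585 0.258 0.074]
84 0.09162805486292415 [89 92 91 91 90] [0.583 0.258 0.075]
0.0529186111054477
0.6 0.5 22.9 0.002; 0.6 0.4 22.9 0.002; 0.5 0.5 23 0.002; 0.6 0.4 22.9 0.002; 0.5 0.5 23 0.002; 0.6 0.4 22.9 0.002
end [0.493 0.274 0.067] -10.23
```

Emit:
arm_command:
  commands: "0.5 0.5 20 0.002; 0.5 0.5 20 0.002; 0.5 0.5 20 0; 0.5 0.5 20 0; 0.5 0.5 20 0; 0 0 10 0; 0 0 0 0; 0 0 0 0"

```text
time: 3.5
tcp_pos: [0.493, 0.2744, 0.0954]
orientation: [-180.0, -0.0, -9.9]
wrist_force: [0.3, -0.9, 0.0]
opening: 0.0605
grip_force: 0.0
```

Emit:
arm_command:
  commands: "0 0 14 0.006; 0 0 14 0; 0 0 0 0; 0 0 0 0"

```text
time: 4.0
tcp_pos: [0.4927, 0.2738, 0.0664]
orientation: [180.0, 0.0, -10.3]
wrist_force: [0.7, 0.1, -0.1]
opening: 0.0597
grip_force: 0.0
```

Emit:
arm_command:
  commands: "0 0 0 0; 0 0 0 0; 0 0 0 0; 0 0 0 0; 0 0 0 0; 0 0 0 0"
  claw: 8
  squeeze: 50

```text
time: 4.75
tcp_pos: [0.4928, 0.2739, 0.0668]
orientation: [-180.0, -0.0, -10.3]
wrist_force: [-0.6, -0.0, 0.8]
opening: 0.0154
grip_force: 50.0
```

Emit:
arm_command:
  commands: "0 0 -20 0; 0 0 -30 0; 0 0 -30 0; 0 0 -25 0; 0 0 0 0; 0 0 0 0"

```text
time: 5.5
tcp_pos: [0.4921, 0.2736, 0.1707]
orientation: [180.0, 0.1, -10.3]
wrist_force: [-0.5, -0.4, -0.6]
opening: 0.0153
grip_force: 50.0
```

```bash
python3 - <<'E'
from h import *
s=state();print(s["tcp_pos"],s["wrist_force"],s["opening"])
plan(.52,-.10,.172,0,14,start=(.4928,.2739,.172,-10.3))
E
```

```text
[0.49212537 0.27359771 0.17070388] [-0.49982772 -0.44985471 -0.64984464] 0.015308072458046777
6.7 25.9 -0 -0.013; 6.3 26 -0 -0.013; 6 26.1 -0 -0.013; 5.7 26.2 -0 -0.013; 5.3 26.2 -0 -0.013; 5 26.3 -0 -0.013; 4.7 26.4 -0 -0.013; 4.3 26.4 -0 -0.013
4 26.5 -0 -0.013; 3.6 26.5 -0 -0.013; 3.3 26.6 -0 -0.013; 2.9 26.6 -0 -0.013; 2.5 26.7 -0 -0.013; 2.3 26.7 -0 -0.013
end [ 0.52  -0.1    0.172] 0.13
```

Emit:
arm_command:
  commands: "7 26 -20 -0.013; 6 26 0 -0.013; 6 26 0 -0.013; 6 26 0 -0.013; 5 26 0 -0.013; 5 26 0 -0.013; 5 26 0 -0.013; 4 26 0 -0.013"

```text
time: 6.5
tcp_pos: [0.5077, 0.0609, 0.1901]
orientation: [180.0, 0.2, -4.3]
wrist_force: [0.4, 0.5, -0.4]
opening: 0.0156
grip_force: 50.0
```

Emit:
arm_command:
  commands: "4 27 0 -0.013; 4 27 0 -0.013; 3 27 0 -0.013; 3 27 10 -0.013; 2 27 10 -0.013; 2 26 0 -0.013; 0 0 0 0; 0 0 0 0"

```text
time: 7.5
tcp_pos: [0.519, -0.0994, 0.1708]
orientation: [-180.0, 0.1, 0.1]
wrist_force: [-0.1, 0.2, -1.8]
opening: 0.0155
grip_force: 50.0
```

```bash
python3 - <<'E'
from h import *
import pickle
c=cam("wrist"); pickle.dump(c,open("c2.pkl","wb")); img=c["img"]
s=state();print(s["tcp_pos"],s["orientation"],s["wrist_force"])
print(proj(c,[.645,-.123,.078]),proj(c,[.645,-.123,.108]))
u,v=map(int,proj(c,[.645,-.123,.09])); x0=max(0,min(u-100,360));y0=max(0,min(v-75,270)); print(x0,y0)
cv2.imwrite("pics/w2.png",cv2.convertScaleAbs(cv2.resize(img[y0:y0+150,x0:x0+200],(800,600),interpolation=cv2.INTER_CUBIC),alpha=1.2))
E
```

```text
[ 0.51917686 -0.09912206  0.17103736] [-1.79972501e+02  7.43982695e-02  1.70640657e-01] [-0.50640801 -0.56540034 -0.54828795]
(np.float64(322.43269170809504), np.float64(27.01422149525891)) (np.float64(328.3547912657271), np.float64(15.573904723031802))
224 0
```

View pics/w2.png

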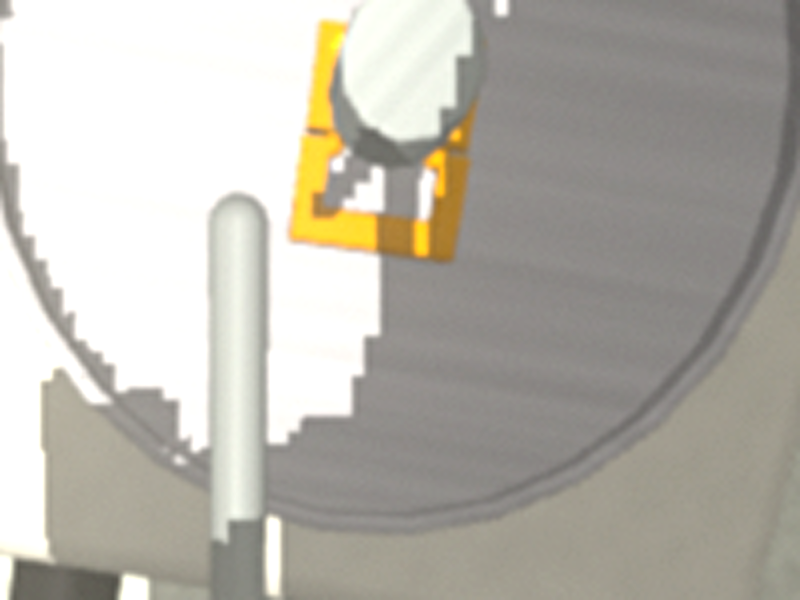

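The crop (4x, origin 224,0) shows the clip's outer back edge from (290,240) to (453,262), so px (296.5,60) to (337.3,65.5). The spindle head is above it, and the shank's rounded end is at crop (238,195).

```bash
python3 - <<'E'
from h import *
import pickle
c=pickle.load(open("c2.pkl","rb"))
f=lambda x,y,h: plane(c,224+x/4-.4,y/4-.4,h)
a=f(290,240,.082);b=f(453,262,.082); print("bar ends",a,b,np.linalg.norm(a-b))
d=(b-a)[:2]; y=np.degrees(np.arctan2(d[1],d[0]))+90; print("yaw",y)
m=(a+b)[:2]/2; ux=np.array([np.cos(np.radians(y)),np.sin(np.radians(y))]); print("spindle from clip",m+.021*ux)
l=f(295,238,.082);t=f(320,22,.082);g=(t-l)[:2];print("side yaw",np.degrees(np.arctan2(g[1],g[0])),np.linalg.norm(g))
P=cloud(c); m=(P[...,2]>.1)&(P[...,2]<.113); m[:, :290]=0;m[60:]=0
q=P[m][:,:2].astype(np.float32); print("head",len(q),cv2.minEnclosingCircle(q),np.median(P[m][:,2]))
m=(P[...,2]>.083)&(P[...,2]<.09); q=P[m]; 
T=np.array([.5192,-.0991,.171])
e=f(238,193,.176); print("elbow end rel TCP",e-T, "left/right",f(209,230,.176)-T,f(268,230,.176)-T)
v=int(205/4);print("z elbow",depth(c,224+238//4,v))
print("handle-front?",[ (r,depth(c,283,r).round(4)) for r in range(120,260,10)])
E
```

```text
bar ends [ 0.62601903 -0.10690934  0.082     ] [ 0.62290747 -0.13232561  0.082     ] 0.025606024530577535
yaw -6.979642117221147
spindle from clip [ 0.64530763 -0.12216933]
side yaw -6.358159570363945 0.02987206025312904
head 1173 ((0.6451630592346191, -0.12219329178333282), 0.01010624784976244) 0.10823420247483806
elbow end rel TCP [0.10080204 0.0001429  0.005     ] left/right [0.09763338 0.00284401 0.005     ] [ 0.09764492 -0.00266382  0.005     ]
z elbow [ 0.61855404 -0.09892658  0.17895204]
handle-front? [(120, array([ 0.5942, -0.099 ,  0.1792])), (130, array([ 0.5905, -0.099 ,  0.1794])), (140, array([ 0.5867, -0.099 ,  0.1791])), (150, array([ 0.5827, -0.099 ,  0.1788])), (160, array([ 0.5791, -0.099 ,  0.1811])), (170, array([ 0.5752, -0.099 ,  0.1811])), (180, array([ 0.5714, -0.099 ,  0.1822])), (190, array([ 0.5682, -0.099 ,  0.1857])), (200, array([ 0.5646, -0.099 ,  0.187 ])), (210, array([ 0.5602, -0.099 ,  0.1859])), (220, array([ 0.5558, -0.0991,  0.1853])), (230, array([ 0.5513, -0.0991,  0.1846])), (240, array([ 0.5477, -0.0991,  0.1866])), (250, array([ 0.5429, -0.0991,  0.1855]))]
```

```bash
python3 - <<'E'
from h import *
plan(.5278,-.1078,.171,-7,4)
E
```

```text
2.1 2.2 0 0.031; 2.2 2.1 0 0.031; 2.3 2 0 0.031; 2.4 2 0 0.031
end [ 0.5278 -0.1078  0.171 ] -6.93
```

Emit:
arm_command:
  commands: "2.1 2.2 0 0.031; 2.2 2.1 0 0.031; 2.3 2 0 0.031; 2.4 2 0 0.032; 0 0 10 0; 0 0 14 0; 0 0 14 0; 0 0 0 0"

```text
time: 8.55
tcp_pos: [0.5271, -0.1083, 0.1319]
orientation: [-180.0, 0.2, -7.0]
wrist_force: [-0.7, -0.6, -0.7]
opening: 0.0156
grip_force: 50.0
```

Emit:
arm_command:
  commands: "1 0 0 0; 1 0 0 0; 1 0 0 0; 1 0 0 0; 0 0 0 0; 0 0 0 0"

```text
time: 9.3
tcp_pos: [0.5322, -0.1091, 0.1337]
orientation: [-180.0, -0.0, -7.0]
wrist_force: [-0.0, -0.2, -0.5]
opening: 0.0159
grip_force: 50.0
```

```bash
cat >> h.py <<'E'
S=np.array([.6452,-.1222]); Y=np.radians(-7); U=np.array([np.cos(Y),np.sin(Y)]); V=np.array([-U[1],U[0]])
def rep():
    s=state(); d=s["tcp_pos"][:2]-S; F=s["wrist_force"]
    print("t",s["time"],"TCP in clip frame mm",np.round([d@U*1e3,d@V*1e3],2),"z",round(s["tcp_pos"][2]*1e3,2),"yaw",s["orientation"].round(2),"F along/across/z",np.round([F[:2]@U,F[:2]@V,F[2]],2),"M",s["wrist_torque"].round(2))
E
python3 -c "
from h import *
rep()"
```

```text
t 9.3 TCP in clip frame mm [-113.73   -0.73] z 133.71 yaw [-180.   -0.   -7.] F along/across/z [-0.   -0.23 -0.5 ] M [ 0.03  0.18 -0.01]
```

Emit:
arm_command:
  commands: "0.5 0 0 0; 0.5 0 0 0; 0.5 0 0 0; 0.5 0 0 0; 0 0 0 0"

```text
time: 9.93
tcp_pos: [0.5343, -0.1093, 0.1337]
orientation: [180.0, 0.0, -7.0]
wrist_force: [-0.2, -0.1, -0.6]
opening: 0.0156
grip_force: 50.0
```

Emit:
arm_command:
  commands: "0.5 0 0 0; 0 0 0 0"

```text
time: 10.18
tcp_pos: [0.5348, -0.1094, 0.1337]
orientation: [180.0, -0.0, -7.0]
wrist_force: [-0.3, -0.2, -0.3]
opening: 0.0157
grip_force: 50.0
```

Emit:
arm_command:
  commands: "0.5 0 0 0; 0 0 0 0"

```text
time: 10.42
tcp_pos: [0.5353, -0.1094, 0.1337]
orientation: [180.0, -0.0, -7.0]
wrist_force: [-0.1, -0.1, -0.9]
opening: 0.0155
grip_force: 50.0
```

```bash
python3 -c "
from h import *
rep()"
```

```text
t 10.425 TCP in clip frame mm [-110.66   -0.74] z 133.67 yaw [180.  -0.  -7.] F along/across/z [-0.1  -0.12 -0.91] M [0.08 0.19 0.04]
```

Emit:
arm_command:
  commands: "0.4 0 0 0; 0 0 0 0"

```text
time: 10.68
tcp_pos: [0.5356, -0.1095, 0.1337]
orientation: [180.0, 0.0, -7.0]
wrist_force: [-0.2, 0.2, -0.5]
opening: 0.0155
grip_force: 50.0
```

Emit:
arm_command:
  commands: "0.4 0 0 0; 0 0 0 0"

```text
time: 10.92
tcp_pos: [0.536, -0.1095, 0.1337]
orientation: [180.0, 0.0, -7.0]
wrist_force: [0.6, -1.0, -0.0]
opening: 0.0158
grip_force: 50.0
```

Emit:
arm_command:
  commands: "0.4 0 0 0; 0 0 0 0"

```text
time: 11.18
tcp_pos: [0.5361, -0.1095, 0.1336]
orientation: [-180.0, 0.0, -7.0]
wrist_force: [-1.9, 0.1, -0.3]
opening: 0.0158
grip_force: 50.0
```

```bash
python3 -c "
from h import *
rep()"
```

```text
t 11.175 TCP in clip frame mm [-109.8    -0.72] z 133.61 yaw [-1.8e+02  4.0e-02 -7.0e+00] F along/across/z [-1.95 -0.11 -0.32] M [-0.03  0.46  0.02]
```

Emit:
arm_command:
  commands: "0.3 0 0 0; 0 0 0 0"

```text
time: 11.42
tcp_pos: [0.5362, -0.1095, 0.1336]
orientation: [-180.0, 0.1, -7.0]
wrist_force: [-3.9, 0.6, 0.8]
opening: 0.0158
grip_force: 50.0
```

```bash
python3 -c "
from h import *
rep()"
```

```text
t 11.425 TCP in clip frame mm [-109.72   -0.68] z 133.57 yaw [-1.8e+02  6.0e-02 -7.0e+00] F along/across/z [-3.94  0.16  0.76] M [ 0.09  0.62 -0.03]
```

Emit:
arm_command:
  commands: "-1.3 0 0 0; 0 0 3 0; 0 0 4 0; 0 0 4 0; 0 0 0 0; 0 0 0 0"

```text
time: 12.18
tcp_pos: [0.5355, -0.1095, 0.1227]
orientation: [180.0, -0.0, -7.0]
wrist_force: [0.2, 0.5, -1.8]
opening: 0.0155
grip_force: 50.0
```

```bash
python3 -c "
from h import *
rep()"
```

```text
t 12.175 TCP in clip frame mm [-110.4    -0.74] z 122.65 yaw [ 1.8e+02 -1.0e-02 -7.0e+00] F along/across/z [ 0.12  0.51 -1.77] M [-0.02  0.12  0.01]
```

Emit:
arm_command:
  commands: "-0.3 0 0 0; 0 0 1 0; 0 0 1 0; 0 0 0.5 0; 0 0 0 0"

```text
time: 12.8
tcp_pos: [0.5351, -0.1094, 0.1201]
orientation: [180.0, 0.0, -7.0]
wrist_force: [-0.2, -0.4, -0.9]
opening: 0.0159
grip_force: 50.0
```

Emit:
arm_command:
  commands: "0 0 0.5 0; 0 0 0.5 0; 0 0 0 0"

```text
time: 13.18
tcp_pos: [0.5351, -0.1094, 0.1191]
orientation: [180.0, 0.0, -7.0]
wrist_force: [0.4, 0.0, -0.8]
opening: 0.0155
grip_force: 50.0
```

Emit:
arm_command:
  commands: "0 0 0.5 0; 0 0 0.5 0; 0 0 0 0"

```text
time: 13.55
tcp_pos: [0.5351, -0.1094, 0.1181]
orientation: [180.0, 0.0, -7.0]
wrist_force: [-0.2, -0.2, -1.6]
opening: 0.0155
grip_force: 50.0
```

```bash
python3 -c "
from h import *
rep()"
```

```text
t 13.55 TCP in clip frame mm [-110.84   -0.73] z 118.13 yaw [ 1.8e+02  1.0e-02 -7.0e+00] F along/across/z [-0.16 -0.18 -1.56] M [0.04 0.15 0.04]
```

Emit:
arm_command:
  commands: "0 0 0.5 0; 0 0 0.5 0; 0 0 0 0"

```text
time: 13.92
tcp_pos: [0.5351, -0.1094, 0.1171]
orientation: [-180.0, 0.0, -7.0]
wrist_force: [-0.2, 0.6, -0.7]
opening: 0.0157
grip_force: 50.0
```

Emit:
arm_command:
  commands: "0 0 0.5 0; 0 0 0 0"

```text
time: 14.18
tcp_pos: [0.5351, -0.1094, 0.1166]
orientation: [-180.0, 0.0, -7.0]
wrist_force: [1.1, 0.0, -0.5]
opening: 0.0156
grip_force: 50.0
```

Emit:
arm_command:
  commands: "0 0 0.5 0; 0 0 0 0"

```text
time: 14.42
tcp_pos: [0.5351, -0.1094, 0.1161]
orientation: [-180.0, 0.0, -7.0]
wrist_force: [1.0, 0.0, -1.4]
opening: 0.0154
grip_force: 50.0
```

```bash
python3 -c "
from h import *
rep()"
```

```text
t 14.425 TCP in clip frame mm [-110.84   -0.72] z 116.12 yaw [-1.8e+02  1.0e-02 -7.0e+00] F along/across/z [ 1.04  0.14 -1.41] M [ 0.02  0.12 -0.02]
```

Emit:
arm_command:
  commands: "0 0 0.5 0; -0.5 0 0 0; -0.5 0 0 0; 0 0 0 0"

```text
time: 14.92
tcp_pos: [0.5341, -0.1093, 0.1157]
orientation: [180.0, -0.0, -7.0]
wrist_force: [1.7, -0.0, -0.1]
opening: 0.0156
grip_force: 50.0
```

Emit:
arm_command:
  commands: "-0.5 0 0 0; -0.5 0 0 0; 0 0 0 0"

```text
time: 15.3
tcp_pos: [0.5333, -0.1092, 0.1157]
orientation: [180.0, -0.0, -7.0]
wrist_force: [-0.2, -0.4, -1.0]
opening: 0.0158
grip_force: 50.0
```

```bash
python3 -c "
from h import *
rep()"
```

```text
t 15.3 TCP in clip frame mm [-112.63   -0.74] z 115.74 yaw [ 1.8e+02 -2.0e-02 -7.0e+00] F along/across/z [-0.18 -0.45 -0.96] M [-0.02  0.04  0.  ]
```

Emit:
arm_command:
  commands: "-0.5 0 0 0; -0.5 0 0 0; 0 0 0 0"

```text
time: 15.68
tcp_pos: [0.5326, -0.1091, 0.1158]
orientation: [180.0, -0.1, -7.0]
wrist_force: [2.8, -0.2, -0.4]
opening: 0.0159
grip_force: 50.0
```

Emit:
arm_command:
  commands: "-0.5 0 0 0; -0.5 0 0 0; 0 0 0 0"

```text
time: 16.05
tcp_pos: [0.5317, -0.109, 0.1159]
orientation: [180.0, -0.1, -7.0]
wrist_force: [3.4, 0.1, -1.3]
opening: 0.0156
grip_force: 50.0
```

```bash
python3 -c "
from h import *
rep()"
```

```text
t 16.05 TCP in clip frame mm [-114.29   -0.75] z 115.88 yaw [ 1.7999e+02 -7.0000e-02 -7.0000e+00] F along/across/z [ 3.35  0.47 -1.28] M [-0.05 -0.74  0.02]
```

Emit:
arm_command:
  commands: "-0.5 0 0 0; -0.5 0 0 0; 0 0 0 0"

```text
time: 16.42
tcp_pos: [0.531, -0.109, 0.116]
orientation: [180.0, -0.1, -7.0]
wrist_force: [6.1, 1.3, -0.8]
opening: 0.0159
grip_force: 50.0
```

```bash
python3 -c "
from h import *
rep()"
```

```text
t 16.425 TCP in clip frame mm [-114.97   -0.77] z 115.98 yaw [ 1.7999e+02 -1.1000e-01 -7.0000e+00] F along/across/z [ 5.86  2.05 -0.82] M [-0.07 -0.88  0.04]
```

Emit:
arm_command:
  commands: "-0.5 0 0 0; -0.5 0 0 0; 0 0 0 0"

```text
time: 16.8
tcp_pos: [0.5304, -0.1089, 0.1161]
orientation: [180.0, -0.2, -7.0]
wrist_force: [5.6, -0.8, -1.7]
opening: 0.0155
grip_force: 50.0
```

```bash
python3 -c "
from h import *
rep()"
```

```text
t 16.8 TCP in clip frame mm [-115.59   -0.81] z 116.11 yaw [ 1.7999e+02 -1.5000e-01 -7.0000e+00] F along/across/z [ 5.65 -0.14 -1.66] M [-0.09 -1.04  0.01]
```

Emit:
arm_command:
  commands: "-0.5 0 0.3 0; -0.5 0 0 0; 0 0 0 0"

```text
time: 17.18
tcp_pos: [0.5297, -0.1088, 0.1159]
orientation: [180.0, -0.2, -7.0]
wrist_force: [7.4, -0.2, -0.7]
opening: 0.0154
grip_force: 50.0
```

Emit:
arm_command:
  commands: "-0.5 0 0 0; -0.5 0 0 0; 0 0 0 0"

```text
time: 17.55
tcp_pos: [0.5289, -0.1087, 0.116]
orientation: [180.0, -0.2, -7.0]
wrist_force: [6.7, -1.3, -1.0]
opening: 0.0156
grip_force: 50.0
```

```bash
python3 -c "
from h import *
rep()"
```

```text
t 17.55 TCP in clip frame mm [-117.07   -0.81] z 115.99 yaw [179.99  -0.22  -7.  ] F along/across/z [ 6.77 -0.51 -1.02] M [-0.1  -1.29  0.07]
```

Emit:
arm_command:
  commands: "-0.5 0 0 0; -0.5 0 0 0; 0 0 0 0"

```text
time: 17.92
tcp_pos: [0.5275, -0.1086, 0.1159]
orientation: [180.0, -0.2, -7.0]
wrist_force: [5.1, -1.1, -2.1]
opening: 0.0157
grip_force: 50.0
```

Emit:
arm_command:
  commands: "-0.5 0 0 0; -0.5 0 0 0; 0 0 0 0"

```text
time: 18.3
tcp_pos: [0.5238, -0.1079, 0.1149]
orientation: [-180.0, 0.2, -7.0]
wrist_force: [-0.4, -0.1, 0.5]
opening: 0.0156
grip_force: 50.0
```

```bash
python3 -c "
from h import *
rep()"
```

```text
t 18.3 TCP in clip frame mm [-122.25   -0.61] z 114.92 yaw [-1.7999e+02  1.7000e-01 -7.0000e+00] F along/across/z [-0.41 -0.11  0.48] M [0.04 0.22 0.  ]
```

Emit:
arm_command:
  commands: "-1 0 -0.4 0; -2 0 0 0; -2 0 0 0; -2 0 0 0; -2 0 0 0; -2 0 0 0; -2 0 0 0; -2 0 0 0"

```text
time: 19.3
tcp_pos: [0.5102, -0.1064, 0.1158]
orientation: [180.0, -0.0, -7.0]
wrist_force: [0.5, -0.0, -1.9]
opening: 0.016
grip_force: 50.0
```

Emit:
arm_command:
  commands: "-1 0 0 0; 0 0 0 0; 0 0 0 0"

```text
time: 19.68
tcp_pos: [0.5094, -0.1063, 0.1158]
orientation: [180.0, -0.0, -7.0]
wrist_force: [0.5, -0.2, -1.5]
opening: 0.0159
grip_force: 50.0
```

```bash
python3 - <<'E'
from h import *
rep()
c=cam("wrist")
u,v=map(int,proj(c,[.625,-.12,.082])); x0=max(0,min(u-100,360));y0=max(0,min(v-75,270)); print(x0,y0)
cv2.imwrite("pics/w3.png",cv2.resize(c["img"][y0:y0+150,x0:x0+200],(800,600),interpolation=cv2.INTER_CUBIC))
E
```

```text
t 19.675 TCP in clip frame mm [-136.74   -0.73] z 115.78 yaw [180.  -0.  -7.] F along/across/z [ 0.54 -0.09 -1.5 ] M [ 0.05  0.16 -0.04]
182 0
```

View pics/w3.png

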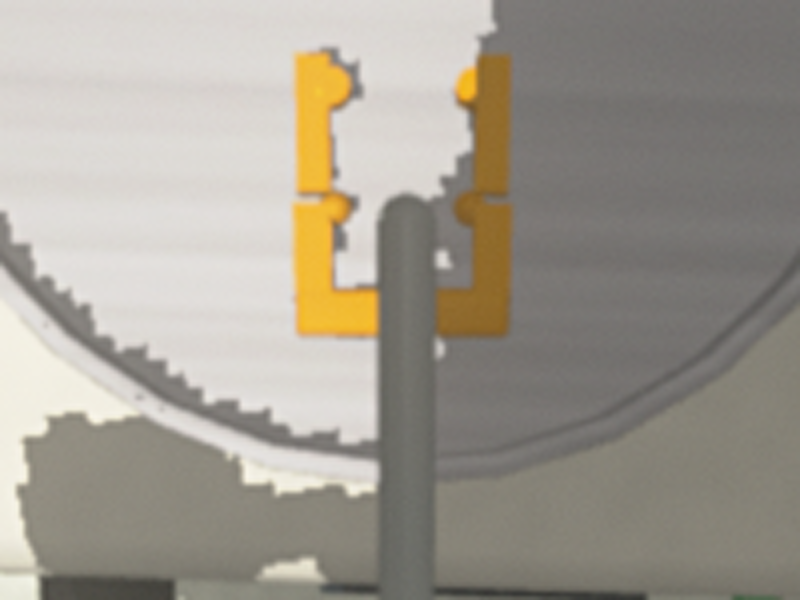

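The crop shows the clip free of the spindle and flat in the pan, back bar at crop (297..510,335), with the pin standing inside it. Lifting the pick out.

Emit:
arm_command:
  commands: "0.8 0 0 0; 0 0 -2 0; 0 0 -3 0; 0 0 -8 0; 0 0 -15 0; 0 0 -25 0; 0 0 -22 0; 0 0 0 0"

```text
time: 20.72
tcp_pos: [0.5115, -0.1067, 0.1932]
orientation: [180.0, -0.3, -7.0]
wrist_force: [0.5, 0.5, -1.5]
opening: 0.0159
grip_force: 50.0
```

```bash
python3 - <<'E'
from h import *
rep()
c=cam("wrist"); P=cloud(c); hsv=cv2.cvtColor(c["img"],cv2.COLOR_BGR2HSV)
y=(hsv[...,0]>8)&(hsv[...,0]<35)&(hsv[...,1]>130)&(P[...,2]>.07)&(P[...,2]<.1)
ys,xs=np.nonzero(y); q=np.array([plane(c,u,v,.082)[:2] for u,v in zip(xs,ys)]).astype(np.float32); r=cv2.minAreaRect(q)
print(r,np.median(P[y][:,2]),(np.array(r[0])-S)@U+.0055)
plan(.4928,.2739,.189,-10.3,15)
E
```

```text
t 20.725 TCP in clip frame mm [-134.59   -0.87] z 193.16 yaw [179.97  -0.27  -7.  ] F along/across/z [ 0.41  0.53 -1.5 ] M [-0.02  0.13 -0.02]
((0.6381553411483765, -0.032781608402729034), (0.20566672086715698, 0.03868171200156212), 76.69660949707031) 0.0796147761194047 -0.012389509705108681
-4.3 -25 0.2 0.004; -4.4 -25 0.2 0.004; -4.5 -25 0.2 0.004; -4.6 -25 0.2 0.004; -4.7 -25 0.2 0.004; -4.8 -24.9 0.2 0.004; -4.8 -24.9 0.2 0.004; -5 -24.9 0.2 0.004
-5 -24.9 0.2 0.004; -5.2 -24.8 0.2 0.004; -5.2 -24.8 0.2 0.004; -5.4 -24.8 0.2 0.004; -5.4 -24.8 0.2 0.004; -5.6 -24.8 0.1 0.004; -5.6 -24.8 0.2 0.004
end [0.4928 0.2739 0.189 ] -10.44
```

Emit:
arm_command:
  commands: "-4 -25 0 0.004; -4 -25 0 0.004; -5 -25 0 0.004; -5 -25 0 0.004; -5 -25 0 0.004; -5 -25 0 0.004; -5 -25 0 0.004; -5 -25 0 0.004"

```text
time: 21.78
tcp_pos: [0.4989, 0.0977, 0.1898]
orientation: [180.0, 0.1, -8.8]
wrist_force: [-0.1, 0.4, 0.2]
opening: 0.0159
grip_force: 50.0
```

Emit:
arm_command:
  commands: "-5 -25 0 0.004; -5 -25 0 0.004; -5 -25 0 0.004; -5 -25 0 0.004; -5 -25 0 0.004; -6 -25 0 0.004; -5 -24 0 0.002; 0 0 0 0"

```text
time: 22.78
tcp_pos: [0.4923, 0.2755, 0.1898]
orientation: [180.0, 0.1, -10.2]
wrist_force: [0.5, 0.6, -0.7]
opening: 0.0157
grip_force: 50.0
```

Emit:
arm_command:
  commands: "0 0 0 0; 0 0 0 0"

```text
time: 23.02
tcp_pos: [0.4927, 0.2736, 0.1905]
orientation: [180.0, 0.0, -10.4]
wrist_force: [0.6, -0.7, -0.4]
opening: 0.0159
grip_force: 50.0
```

```bash
python3 - <<'E'
from h import *
rep()
c=cam("top"); P=cloud(c); hsv=cv2.cvtColor(c["img"],cv2.COLOR_BGR2HSV)
y=(hsv[...,0]>8)&(hsv[...,0]<35)&(hsv[...,1]>80); y[:95]=0;y[180:]=0;y[:,:310]=0;y[:,385:]=0
ys,xs=np.nonzero(y); q=np.array([plane(c,u,v,.082)[:2] for u,v in zip(xs,ys)]).astype(np.float32); r=cv2.minAreaRect(q)
print(r,np.median(P[y][:,2]),(np.array(r[0])-S)@U+.0055)
plan(.4928,.2739,.09,-10.3,6)
w=cam("wrist"); cv2.imwrite("pics/w4.png",w["img"])
# pitch of the held handle: top z along the tool axis
s=state(); Q=(cloud(w)-s["tcp_pos"])
rd=cv2.cvtColor(w["img"],cv2.COLOR_BGR2HSV); m=((rd[...,0]<8)|(rd[...,0]>172))&(rd[...,1]>150)&(np.abs(Q[...,2])<.03)
a=np.radians(s["orientation"][2]); X=Q[m][:,0]*np.cos(a)+Q[m][:,1]*np.sin(a); Yv=-Q[m][:,0]*np.sin(a)+Q[m][:,1]*np.cos(a)
print("n",m.sum(),X.min(),X.max(),"slope",np.polyfit(X,Q[m][:,2],1),np.median(Yv))
E
```

```text
t 23.025 TCP in clip frame mm [-199.56  374.31] z 190.49 yaw [ 1.7997e+02  3.0000e-02 -1.0370e+01] F along/across/z [ 0.71 -0.64 -0.37] M [ 0.01  0.23 -0.01]
((0.587168276309967, -0.09826996177434921), (0.03466558828949928, 0.10058874636888504), 51.600040435791016) 0.08152320586134831 -0.055015502067874894
-0 -0 16.8 -0; -0 -0 16.8 -0; -0 -0 16.8 -0; -0 -0.1 16.7 -0; -0 -0 16.8 -0; -0.1 -0.1 16.7 -0
end [0.4928 0.2739 0.09  ] -10.38
n 5689 -0.0502361882584714 0.05009114504751276 slope [5.48560546e-05 1.53641283e-02] -0.00018865352283867123
```

The pick is level and centred in the grip (-50 to +50 mm, slope about 0). Laying it down.

Emit:
arm_command:
  commands: "0 0 25 0; 0 0 25 0; 0 0 25 0; 0 0 20 0; 0 0 15 0; 0 0 8 0; 0 0 3 0; 0 0 0 0"

```text
time: 24.12
tcp_pos: [0.4932, 0.2747, 0.0701]
orientation: [-180.0, -0.0, -10.3]
wrist_force: [0.4, 0.4, -0.6]
opening: 0.0157
grip_force: 50.0
```

Emit:
arm_command:
  commands: "0 0 1 0; 0 0 0.5 0; 0 0 0 0; 0 0 0 0"

```text
time: 24.62
tcp_pos: [0.493, 0.2746, 0.0684]
orientation: [-180.0, -0.0, -10.3]
wrist_force: [-0.1, 0.6, -1.1]
opening: 0.0158
grip_force: 50.0
```

Emit:
arm_command:
  commands: "0 0 0.6 0; 0 0 0.6 0; 0 0 0 0; 0 0 0 0"

```text
time: 25.12
tcp_pos: [0.4929, 0.2745, 0.067]
orientation: [180.0, 0.0, -10.3]
wrist_force: [0.2, -0.4, -1.0]
opening: 0.0156
grip_force: 50.0
```

Emit:
arm_command:
  commands: "0 0 0 0; 0 0 0 0; 0 0 0 0; 0 0 0 0; 0 0 0 0; 0 0 0 0"
  claw: 50

```text
time: 25.88
tcp_pos: [0.4929, 0.2745, 0.0671]
orientation: [-180.0, -0.0, -10.3]
wrist_force: [-0.5, -0.6, 0.3]
opening: 0.0501
grip_force: 0.0
```

Emit:
arm_command:
  commands: "0 0 -5 0; 0 0 -15 0; 0 0 -30 0; 0 0 -40 0; 0 0 -40 0; 0 0 -20 0; 0 0 0 0; 0 0 0 0"

```text
time: 26.88
tcp_pos: [0.4924, 0.2743, 0.2167]
orientation: [180.0, 0.0, -10.3]
wrist_force: [-0.2, 0.6, 0.8]
opening: 0.0498
grip_force: 0.0
```

```bash
python3 - <<'E'
from h import *
s=state(); print(s["time"],s["tcp_pos"])
w=cam("wrist"); P=cloud(w); h=cv2.cvtColor(w["img"],cv2.COLOR_BGR2HSV)
m=((h[...,0]<8)|(h[...,0]>172))&(h[...,1]>150)&(P[...,2]>.06)&(P[...,2]<.1)&(np.abs(P[...,:2]-[.493,.274]).max(-1)<.09)
print("pick",m.sum(),cv2.minAreaRect(P[m][:,:2].astype(np.float32)),np.percentile(P[m][:,2],[5,50,95]))
c=cam("top"); a=cv2.resize(c["img"][145:230,150:235],(400,400),interpolation=cv2.INTER_CUBIC); b=cv2.resize(c["img"][95:180,300:385],(400,400),interpolation=cv2.INTER_CUBIC)
cv2.imwrite("pics/end.png",cv2.convertScaleAbs(np.hstack([a,b]),alpha=1.6))
E
```

```text
26.875 [0.49243166 0.27427029 0.21672252]
pick 1589 ((0.4936203360557556, 0.2744203507900238), (0.015397433191537857, 0.09685268253087997), 79.48869323730469) [0.08105219 0.08229234 0.08336616]
```

View pics/end.png

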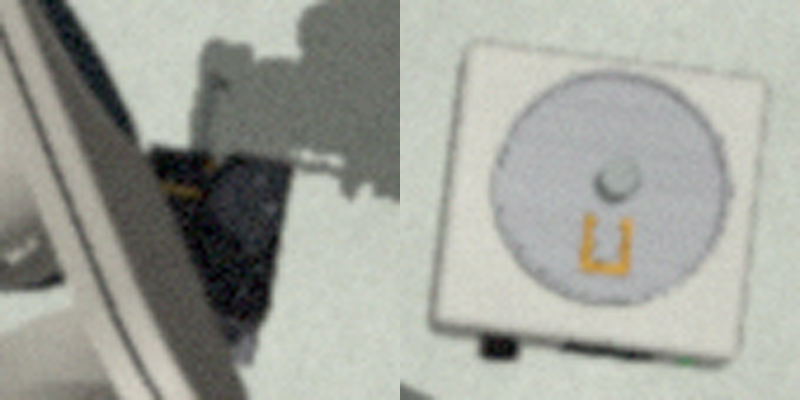

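The pick is back within 1 mm of where it lay, level with its top at 0.082 m. The clip lies flat in the pan at crop (607,245), clear of the spindle at (617,180). Handing in.

```bash
python3 -c "
from h import *
print(job_done())"
```

```text
the job is handed in; nothing more can be done
None
```

The job is handed in at about 27 s, with no verdict returned: the clip was pried off with the pick and lies flat in the pan clear of the spindle, the pick is back in its rest within about 1 mm, and the glassware and jar were not touched.

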